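# Fetch the wine stopper from behind the bottles

### The job

The silver wine stopper is shut in at the back of the wooden bar caddy: first clear the two bottles and the jigger in front of it onto the ribbed bar mat, standing upright, and then, with all three waiting there, stand the silver stopper upright in the middle of the cork coaster. Afterwards stand each bottle and the jigger back upright in the very ring of the caddy where it stood at the start. Leave the black stopper where it is and tip nothing over.

Things in the scene. Friction and masses are not known exactly. Their poses are not given: they have to be found in the camera images.
- yellow_cap_bottle_center (a point): Small amber dasher bottle with a yellow cap, round body 47 mm in diameter, 138 mm tall with its cap, 0.13 to 0.25 kg. The point is on its axis half-way up, 69 mm above its underside; z is up along the bottle. The body is straight-sided in its lower half and narrows towards the cap. At the start it stands in one of the three front rings of the caddy (which one varies) and must return there.
- black_cap_bottle_center (a point): Small amber dasher bottle with a black cap and a red-orange label, otherwise the same as the yellow-capped one (47 mm in diameter, 138 mm tall). The point is on its axis half-way up, 69 mm above its underside; z is up. At the start it stands in one of the three front rings of the caddy and must return there.
- jigger_center (a point): Steel jigger (double measuring cone, waisted), 41 mm in diameter at the rim, 36 mm at the foot, 27 mm at the waist (a short band 41 to 48 mm up), 97 mm tall, 0.12 kg; it can be gripped at the waist. The point is on its axis half-way up, 48.5 mm above its underside; z is up. At the start it stands in one of the three front rings of the caddy and must return there.
- silver_stopper_center (a point): Silver wine stopper, 33 mm in diameter at its broad foot, 0 to 18 mm up, and a 20 mm round stem above it, 48 mm tall, 0.06 kg; to be fetched. The point is on its axis half-way up, 24 mm above its underside; z is up. At the start it stands in one of the two small rear rings of the caddy.
- black_stopper_center (a point): Black wine stopper of the same shape and size (33 mm in diameter, 48 mm tall), standing in the other small rear ring of the caddy; it stays there. The point is on its axis half-way up; z is up.
- caddy: Fixed wooden board, 118 mm (its x) by 236 mm (its y), 12 mm thick, with thin flush dark rings on its flat top (things stand at 12 mm). Origin: centre of its underside; x points from the front row to the back row. Three front rings (54 mm inside) centred at x = -26 mm, y = -80, 0, +80 mm; two rear rings (40 mm inside) at x = +30 mm, y = -40, +40 mm. Along the back edge, at x = +54 mm, runs a 6 mm brass rail whose top is 29 mm above the table.
- ribbed_mat: Fixed ribbed blue-green rubber bar mat, 210 mm (its x) by 120 mm (its y), flat standing surface 8 mm above the table. Origin: centre of its underside; x along its long side. It lies to the left or the right of the caddy. The side area: room for three things in a row along x, 70 to 75 mm apart.
- coaster: Fixed round cork coaster, 100 mm in diameter, 5 mm thick (top 5 mm above the table). Origin: centre of its underside; z up. It lies on the side of the caddy opposite to the bar mat.

How it is judged (in metres and radians):
On the way, in this order (a step that is already met when the one before it is completed fails the run):
1. both bottles and the jigger stand upright on the bar mat, let go, while the silver stopper is still in its place (x of yellow_cap_bottle_center in the frame of ribbed_mat between -0.105 and 0.105 m and y of yellow_cap_bottle_center in the frame of ribbed_mat between -0.06 and 0.06 m and z of each of yellow_cap_bottle_center, black_cap_bottle_center in the frame of ribbed_mat below 0.083 m and angle between each of yellow_cap_bottle_center, black_cap_bottle_center, jigger_center's own z axis and vertical below 0.15 rad and linear speed of each of yellow_cap_bottle, black_cap_bottle, jigger below 0.02 m/s and x of black_cap_bottle_center in the frame of ribbed_mat between -0.105 and 0.105 m and y of black_cap_bottle_center in the frame of ribbed_mat between -0.06 and 0.06 m and x of jigger_center in the frame of ribbed_mat between -0.105 and 0.105 m and y of jigger_center in the frame of ribbed_mat between -0.06 and 0.06 m and z of jigger_center in the frame of ribbed_mat below 0.0625 m and contact force between the fingers and yellow_cap_bottle below 0.1 N and contact force between the fingers and black_cap_bottle below 0.1 N and contact force between the fingers and jigger below 0.1 N and contact force between the fingers and silver_stopper below 0.1 N and distance of silver_stopper_center from where it was at the start of the episode below 0.02 m), for 0.2 s.
2. the silver stopper stands upright in the middle of the cork coaster, let go, while all three things wait on the bar mat (horizontal distance between silver_stopper_center and coaster below 0.015 m and z of silver_stopper_center in the frame of coaster below 0.035 m and angle between each of silver_stopper_center, yellow_cap_bottle_center, black_cap_bottle_center, jigger_center's own z axis and vertical below 0.15 rad and linear speed of each of silver_stopper, yellow_cap_bottle, black_cap_bottle, jigger below 0.02 m/s and x of yellow_cap_bottle_center in the frame of ribbed_mat between -0.105 and 0.105 m and y of yellow_cap_bottle_center in the frame of ribbed_mat between -0.06 and 0.06 m and z of each of yellow_cap_bottle_center, black_cap_bottle_center in the frame of ribbed_mat below 0.083 m and x of black_cap_bottle_center in the frame of ribbed_mat between -0.105 and 0.105 m and y of black_cap_bottle_center in the frame of ribbed_mat between -0.06 and 0.06 m and x of jigger_center in the frame of ribbed_mat between -0.105 and 0.105 m and y of jigger_center in the frame of ribbed_mat between -0.06 and 0.06 m and z of jigger_center in the frame of ribbed_mat below 0.0625 m and contact force between the fingers and yellow_cap_bottle below 0.1 N and contact force between the fingers and black_cap_bottle below 0.1 N and contact force between the fingers and jigger below 0.1 N and contact force between the fingers and silver_stopper below 0.1 N), for 0.2 s.
At the end, for the whole second after the job is handed in: Both bottles and the jigger stand upright within 15 mm of where each stood at the start, the silver stopper stands upright with its axis within 15 mm of the middle of the coaster, the black stopper is within 15 mm of its start; all is released and at rest (distance of each of yellow_cap_bottle_center, black_cap_bottle_center, jigger_center, black_stopper_center from where it was at the start of the episode below 0.015 m and angle between each of yellow_cap_bottle_center, black_cap_bottle_center, jigger_center, black_stopper_center, silver_stopper_center's own z axis and vertical below 0.15 rad and linear speed of each of yellow_cap_bottle, black_cap_bottle, jigger, black_stopper, silver_stopper below 0.02 m/s and horizontal distance between silver_stopper_center and coaster below 0.015 m and z of silver_stopper_center in the frame of coaster below 0.035 m and contact force between the fingers and yellow_cap_bottle below 0.1 N and contact force between the fingers and black_cap_bottle below 0.1 N and contact force between the fingers and jigger below 0.1 N and contact force between the fingers and silver_stopper below 0.1 N); the robot touches nothing.
It fails at once if a bottle, the jigger or a stopper is tipped over (more than 0.7 rad) (angle between any of yellow_cap_bottle_center, black_cap_bottle_center, jigger_center, silver_stopper_center, black_stopper_center's own z axis and vertical above 0.7 rad).
It fails at once if the black stopper is moved by more than 15 mm (distance of black_stopper_center from where it was at the start of the episode above 0.015 m).
It also fails if it takes over 128 s, if anything falls off the work surface, if the arm or the gripper's body presses on something with over 40 N, if the wrist force passes 120 N, or if a joint passes its speed limit or range.

### The arm

A 6-joint arm with a two-finger parallel gripper is mounted at the origin on a cart in front of the work surface, level with it; the furniture and walls round the work are solid. World frame = base frame: x ahead of the robot, y to its left, z up, the work surface at z = 0. Lengths are in mm, angles in rad, forces in N, time in s.
With the tool pointing down it reaches from about 400 to 925 mm from the base axis. Payload 12.5 kg.
Tool frame: the origin (TCP) lies between the finger pads; the fingertips stand 14 mm ahead of it and the grasp point (between the pads) lies 5 mm behind it; x points along the fingers, y is the direction in which the jaws open and shut, and the axes are right-handed (so a half turn about x gives the same grasp; the last joint's range is limited). The gripper opens to 95 mm and grips with 3 to 60 N. Pads are 20 mm wide; open, the fingers measure 119 mm over their backs; the gripper's body (75 mm by 180 mm) begins 59 mm behind the grasp point.
Start: joints at [1.214, 0.491, 1.559, -0, 1.092, -0.106], TCP at [155.093, 605.468, 228.661] pointing down, gripper open.
Joint ranges: [-3.1, 3.1], [-0.84, 2.19], [0.05, 2.79], [-1.13, 4.28], [0.06, 2.93], [-2.69, 2.69]. Speed limits (rad/s): [2.22, 2.22, 2.79, 3.14, 3.14, 3.14].

### API

Orientations are given as [roll, pitch, yaw] about the fixed x, y, z axes, in that order (R = Rz(yaw) Ry(pitch) Rx(roll)).
In Python, from cell import env, cams gives the robot as it stands.
- The arm moves only by the tool carry_out, never from a script. Its arguments are lists of equal length, an entry for each row: "grip": the closure, from -1 (fully open) to 1 (shut); "linear": the shift along the tool's x, y, z scaled (see below), a list of three; "turn": the turn about the tool's x scaled (see below). In form: {"grip": [grip, ...], "linear": [[tx, ty, tz], ...], "turn": [turn, ...]}. A call has 1 to 5 rows; each row shifts and turns the commanded pose from where the row before left it, along the tool's axes as they then stand; what a row does not reach is not made up. The controller multiplies each number of a shift by 0.5 m and each number of a turn by 180 degrees. A row lasts 1/10 s, in which the tool goes at most 50 mm and 8.59 degrees, less where a joint would pass 70% of its speed; a pose out of reach is approached as far as the arm can. A call with a number of a shift or a turn outside -1 to 1 is refused whole. A call with a gripper value outside its range is refused whole. The fingers move at their own pace and stop on an object; the grip force is fixed at half the most. Time passes only in rows, so rows that do not move let the fingers close. It gives the time, the measured TCP pose, the force and the opening at its end, in the units of the state.
- env.state(): the state, without advancing time (a new reading comes with each control period).
- cams.read_camera(name): name is "side" or "top" or "wrist"; returns the picture (420x560x3 uint8, blue, green, red); there is no depth.
- cams.camera_info(name): a dict with "fx", "fy", "cx", "cy" (pixels), "dist" ([k1, k2, p1, p2, k3] as OpenCV has them; the pictures are not rectified), "view" (4x4, takes a point from world to camera coordinates). Camera axes: x right, y down, z forward; pixel columns grow to the right and rows downward; lengths in mm; the calibration is good to about 2 mm. A picture is of the moment at which its call begins: read the wrist's pose just before it. camera_info takes no time and is no camera call; for the wrist camera it gives the pose at the moment of the call.
- env.job_done(): hands the job in, once; it reports no verdict.
The state is a dict: "t": time; "joints": joint angles; "qvel": joint speeds; "tau": joint torques, N m; "eef_pos": TCP position; "tcp_rot": TCP orientation; "ft_force": force on the tool from outside, world axes, zero at the start; "moment": the same for the moment, N m; "opening": opening from 0.0 (shut) to 1.0 (fully open).
Only numpy, scipy, OpenCV 4.12 (cv2) and the standard library are available. Lean on these libraries where they do the work, as an engineer would, in place of code of your own. Each camera call takes 0.05 s, during which the arm holds its last target. There are 200 camera calls.

## Working session

There is one attempt and no reset: what is moved stays moved. The work goes in short steps, Python scripts to look and compute and a tool call to move; the robot and the scene stay as the last step left them, time stands still between calls to the robot, and variables do not carry over. Pictures are saved under pics/ and viewed, about 12 in all and at most 16, crops included, and the job is handed in when it is done.

Besides the shell and the picture viewer there is one more tool, called after "Request:" as name(argument=value, ...), one argument or row to a line, values as JSON. carry_out: Moves the arm, as the interface text tells. Shifts and turns lie within -1 to 1; 1 stands for 0.5 m of shift or 180 degrees of turn. Its arguments: {"type":"object","properties":{"grip":{"type":"array"},"linear":{"type":"array"},"turn":{"type":"array"}},"required":["grip","linear","turn"]}

```bash
ls; mkdir -p pics
python3 - <<'E'
from cell import env, cams
import cv2, numpy as np
s=env.state(); print(s)
for n in ["top","side"]:
    cv2.imwrite(f"pics/{n}0.png",cams.read_camera(n)); c=cams.camera_info(n); print(n,c)
print(cams.camera_info("wrist"))
E
```

```text
pics
{'t': 0.0, 'joints': array([ 1.21442986e+00,  4.91593561e-01,  1.55944597e+00,  4.24691966e-06,
        1.09167352e+00, -1.05585968e-01]), 'qvel': array([ 0.00131726, -0.00034816,  0.0012243 , -0.00048098,  0.00132255,
       -0.00120655]), 'tau': array([-1.23677208e-03, -6.12625122e+01, -2.58193338e+01,  6.92244200e-02,
        4.82199644e-02, -1.86940943e-04]), 'eef_pos': array([154.99183606, 605.25118328, 228.04180644]), 'tcp_rot': array([-1.67974406,  1.56967592, -1.93052652]), 'ft_force': array([ 0.72455532,  0.07152683, -0.55899939]), 'moment': array([ 0.03185491, -0.01459837,  0.03753412]), 'opening': 0.9981890840070822}
top {'fx': 388.7093063826513, 'fy': 388.7093063826513, 'cx': 277.4751273209217, 'cy': 212.28119631320882, 'dist': array([-0.06774161,  0.        ,  0.        ,  0.        ,  0.        ]), 'view': array([[-4.57275514e-04, -9.99921643e-01, -1.25099851e-02,
        -8.37944968e+00],
       [-9.94012824e-01,  1.82137493e-03, -1.09248290e-01,
         5.71968502e+02],
       [ 1.09262515e-01,  1.23851291e-02, -9.93935768e-01,
         9.30832293e+02],
       [
[... 450 characters left out ...]
   [ 2.54441380e-01, -8.40008718e-01, -4.79212832e-01,
         9.15919837e+02],
       [ 0.00000000e+00,  0.00000000e+00,  0.00000000e+00,
         1.00000000e+00]])}
{'fx': 299.6138839985557, 'fy': 299.6138839985557, 'cx': 281.092592703047, 'cy': 209.42202385835196, 'dist': array([-0.04328026,  0.        ,  0.        ,  0.        ,  0.        ]), 'view': array([[ 2.49281433e-01,  9.68430356e-01, -1.18833500e-03,
        -6.24848589e+02],
       [ 9.36390704e-01, -2.40720793e-01,  2.55393713e-01,
        -2.77263091e+01],
       [ 2.47044968e-01, -6.47776566e-02, -9.66836408e-01,
         3.90640302e+02],
       [ 0.00000000e+00,  0.00000000e+00,  0.00000000e+00,
         1.00000000e+00]])}
```

View pics/top0.png

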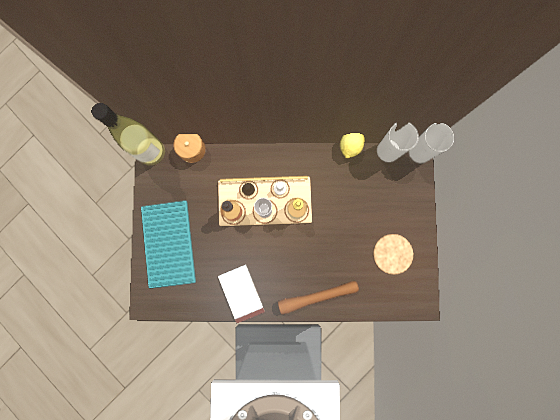

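View pics/side0.png

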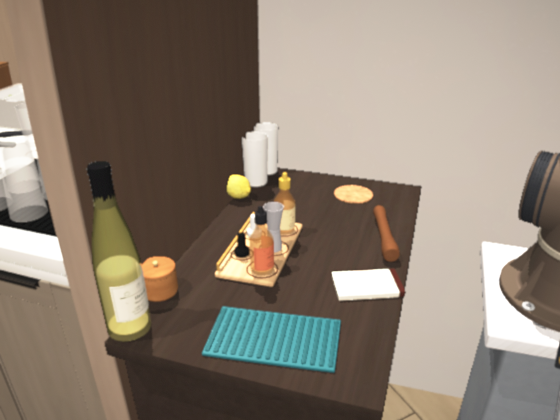

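The top view shows the caddy at about (265,200). Left to right in front are the black-cap bottle, jigger and yellow-cap bottle. Behind them are the black stopper at (248,188) and the silver one at (281,187). The mat is on the left at (168,244) and the coaster on the right at (393,254).

```bash
cat > h.py <<'E'
import cv2, numpy as np
def ray(c,px):
    K=np.array([[c["fx"],0,c["cx"]],[0,c["fy"],c["cy"]],[0,0,1]])
    p=cv2.undistortPoints(np.array(px,float).reshape(-1,1,2),K,c["dist"]).reshape(-1,2)
    R=c["view"][:3,:3];t=c["view"][:3,3]
    return -R.T@t, np.c_[p,np.ones(len(p))]@R
def plane(c,px,z):
    o,d=ray(c,px); return o+d*((z-o[2])/d[:,2])[:,None]
def proj(c,P):
    K=np.array([[c["fx"],0,c["cx"]],[0,c["fy"],c["cy"]],[0,0,1]])
    return cv2.projectPoints(np.array(P,float).reshape(-1,3),cv2.Rodrigues(c["view"][:3,:3])[0],c["view"][:3,3],K,c["dist"])[0].reshape(-1,2)
def big(m):
    c=max(cv2.findContours(m.astype(np.uint8),cv2.RETR_EXTERNAL,cv2.CHAIN_APPROX_NONE)[0],key=cv2.contourArea); return c.reshape(-1,2)
E
python3 - <<'E'
from cell import env,cams; from h import *
im=cv2.imread("pics/top0.png"); c=cams.camera_info("top"); hsv=cv2.cvtColor(im,cv2.COLOR_BGR2HSV)
H,S,V=[hsv[...,i].astype(int) for i in range(3)]
def rect(m,z):
    P=plane(c,big(m)+0.0,z)[:,:2].astype(np.float32); return cv2.minAreaRect(P)
print("mat",rect((H>80)&(H<100)&(S>100),8))
m=(H>5)&(H<28)&(S>50)&(V>110); roi=np.zeros_like(m); roi[210:300,350:430]=1
print("coaster",rect(m&roi,5), cv2.minEnclosingCircle(plane(c,big(m&roi)+0.0,5)[:,:2].astype(np.float32)))
roi[:]=0; roi[165:235,205:325]=1
m=m&roi; print("caddy",rect(m,12), hsv[205,222],hsv[220,250])
print(np.round(plane(c,[[218,179],[311,178],[312,222],[219,226]],12)))
a=cv2.resize(im[165:240,205:325],None,fx=6,fy=6,interpolation=cv2.INTER_CUBIC)[:, :480*2]
cv2.imwrite("pics/a.png",a)
s=cv2.imread("pics/side0.png")[165:290,205:315]; cv2.imwrite("pics/b.png",cv2.resize(s,None,fx=4.8,fy=4.8,interpolation=cv2.INTER_CUBIC))
E
```

```text
mat ((494.45269775390625, 270.6334228515625), (208.5408477783203, 119.49459075927734), 7.5412397384643555)
coaster ((468.6180419921875, -292.8770446777344), (203.6402130126953, 226.1251220703125), 89.06871032714844) ((468.61785888671875, -292.88995361328125), 152.1442413330078)
caddy ((607.9266357421875, 24.82585906982422), (305.4701232910156, 177.49659729003906), 89.94998168945312) [10 44 86] [ 18  80 240]
[[660. 143.  12.]
 [662. -94.  12.]
 [549. -96.  12.]
 [540. 139.  12.]]
```

View pics/b.png

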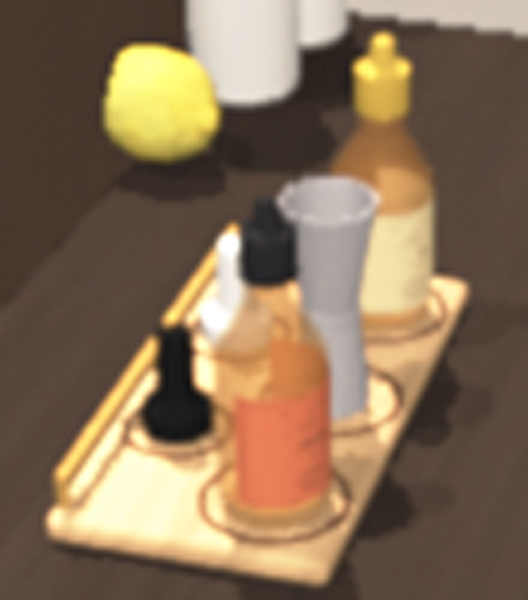

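View pics/a.png

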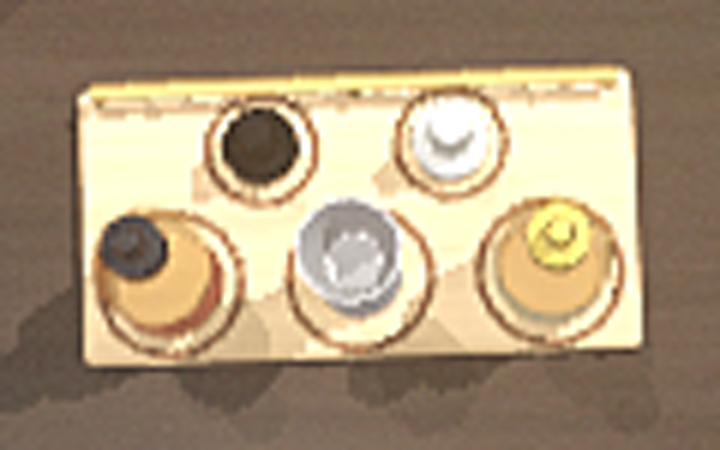

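The side crop shows the bottle cap as a straight cylinder, about 26 mm across and about 100 to 125 mm up, so I'll grip there. The top crop shows the five rings clearly, centred at about (170,282), (360,277), (550,272), (261,150) and (451,142).

Run:
```python
from cell import env,cams; from h import *
im=cv2.imread("pics/top0.png"); c=cams.camera_info("top"); hsv=cv2.cvtColor(im,cv2.COLOR_BGR2HSV)
px=np.array([[170,282],[360.5,277],[550.5,272],[261,150],[451,142]])/6+[204.6,164.6]
P=plane(c,px,12)[:,:2]; M=np.array([[-26,80],[-26,0],[-26,-80],[30,40],[30,-40]],float)
A=M-M.mean(0);B=P-P.mean(0); a=np.arctan2((A[:,0]*B[:,1]-A[:,1]*B[:,0]).sum(),(A*B).sum())
R=np.array([[np.cos(a),-np.sin(a)],[np.sin(a),np.cos(a)]]); t=P.mean(0)-R@M.mean(0)
print("caddy",t,np.degrees(a),"res",np.round(P-(M@R.T+t),1)); print("rings",np.round(M@R.T+t,1))
H,S,V=[hsv[...,i].astype(int) for i in range(3)]
print(hsv[254,393],hsv[254,340],hsv[240,393])
roi=np.zeros(H.shape,bool); roi[225:285,365:420]=1
for v in (120,150,180):
    m=roi&(V>v)&(S>60); b=big(m); Q=plane(c,b+0.0,5)[:,:2].astype(np.float32); print(v,cv2.minAreaRect(Q),Q.mean(0))
# cap / rim / stopper tops rough from top view
q=np.array([[133,247],[350,252],[558,232],[261,147],[450,138]])/6+[204.6,164.6]
for p,z in zip(q,[135,109,135,55,55]): print(np.round(plane(c,[p],z)[0],1))
# mat frame slots
cm=np.array([494.5,270.6]);an=np.radians(7.54)
for d in (-70,0,70): print("slot",d,np.round(cm+d*np.array([np.cos(an),np.sin(an)]),1), np.round(cm+d*np.array([np.cos(an),-np.sin(an)]),1))
print(np.round(plane(c,[[142,205],[187,201],[195,283],[149,288]],8)))
```

```text
caddy [603.95086296  24.57436989] 1.6644204779640253 res [[ 0.4  0.2]
 [ 0.  -0.3]
 [-0.3 -0.3]
 [-0.5  0.5]
 [ 0.4 -0.1]]
rings [[575.6 103.8]
 [578.   23.8]
 [580.3 -56.1]
 [632.8  65.4]
 [635.1 -14.5]]
[ 24  66 255] [ 12  86 116] [ 17  92 255]
120 ((455.7948303222656, -308.9977722167969), (135.2589111328125, 124.15631103515625), 73.88211822509766) [ 439.2726  -305.00998]
150 ((468.78997802734375, -301.37017822265625), (99.21446990966797, 100.69701385498047), 88.64152526855469) [ 469.2814  -300.42215]
180 ((469.9692077636719, -301.30682373046875), (99.44981384277344, 98.00688934326172), 89.63815307617188) [ 469.26953 -300.47464]
[575.3 102.1 135. ]
[576.5  23.1 109. ]
[580.5 -54.8 135. ]
[626.2  62.1  55. ]
[629.7 -14.5  55. ]
slot -70 [425.1 261.4] [425.1 279.8]
slot 0 [494.5 270.6] [494.5 270.6]
slot 70 [563.9 279.8] [563.9 261.4]
[[594. 340.   8.]
 [604. 223.   8.]
 [397. 198.   8.]
 [383. 315.   8.]]
```

Request:
carry_out(
  grip=[-0.3,-0.3,-0.3,-0.3,-0.3],
  linear=[
    [0,0,0],
    [0,0,0],
    [0,-0.0717,0.06],
    [0,-0.0717,0.06],
    [0,-0.0717,0.06],
  ],
  turn=[-0.04,-0.04,0,0,0],
)

```text
t: 0.6
eef_pos: [245.6, 496.6, 228.2]
tcp_rot: [-2.016, 1.57, -2.015]
ft_force: [0.3, -0.5, -0.9]
opening: 0.669
```

Request:
carry_out(
  grip=[-0.3,-0.3,-0.3,-0.3,-0.3],
  linear=[
    [0,-0.0717,0.06],
    [0,-0.0717,0.06],
    [0,-0.0717,0.06],
    [0,-0.0717,0.06],
    [0,-0.0717,0.06],
  ],
  turn=[0,0,0,0,0],
)

```text
t: 1.1
eef_pos: [396.1, 317.1, 228.6]
tcp_rot: [-2.987, 1.571, -2.986]
ft_force: [1.2, 0.4, -0.1]
opening: 0.653
```

Request:
carry_out(
  grip=[-0.3,-0.3,-0.3,-0.3,-0.3],
  linear=[
    [0,-0.0717,0.06],
    [0,-0.0717,0.06],
    [0,-0.0717,0.06],
    [0,0,0],
    [0,0,0],
  ],
  turn=[0,0,0,0,0],
)

```text
t: 1.6
eef_pos: [485.5, 210.5, 228.2]
tcp_rot: [-3.117, 1.57, -3.119]
ft_force: [-0.2, 0.2, -0.3]
opening: 0.647
```

Run:
```python
from cell import env,cams; from h import *
c=cams.camera_info("wrist"); im=cams.read_camera("wrist"); cv2.imwrite("pics/w1.png",im)
print(-c["view"][:3,:3].T@c["view"][:3,3])
s=cv2.imread("pics/side0.png"); cs=cams.camera_info("side")
for x,y in ((575.5,103),(580.4,-55.5)):
    p=proj(cs,[[x,y,12+h] for h in (0,69,97,100,105,125,138)]); print(np.round((p-[205,165])*4.8))
print(np.round(proj(c,[[575.5,103,12],[575.5,103,135],[634,-14.5,60]])))
```

```text
[413.52828861 211.05495655 384.18769816]
[[268. 493.]
 [265. 348.]
 [263. 286.]
 [263. 279.]
 [263. 268.]
 [262. 222.]
 [261. 191.]]
[[374. 306.]
 [374. 173.]
 [374. 116.]
 [375. 110.]
 [375. 100.]
 [375.  58.]
 [375.  31.]]
[[201. 256.]
 [168. 308.]
 [103. 314.]]
```

View pics/w1.png

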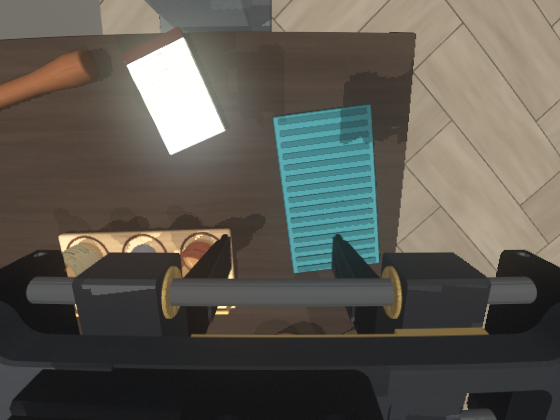

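The wrist view from (485,210) is partly blocked by the gripper, but the caddy and mat are where I calculated. The cap height also matches the side view, so I'll go for the black-cap bottle.

Request:
carry_out(
  grip=[-0.3,-0.3,-0.3,-0.3,-0.3],
  linear=[
    [0,-0.072,0.06],
    [0,-0.072,0.06],
    [0,-0.071,0.059],
    [0.05,0,0],
    [0,0,0],
  ],
  turn=[0,0,0,0,0],
)

```text
t: 2.15
eef_pos: [573.5, 104.3, 201.1]
tcp_rot: [-3.124, 1.566, -3.124]
ft_force: [0.1, -0.5, -0.0]
opening: 0.648
```

Run:
```python
from cell import env,cams; from h import *
print(env.state()["eef_pos"])
t=cams.read_camera("top")[130:260,180:340]; s=cams.read_camera("side")[120:290,190:340]
cv2.imwrite("pics/c.png",np.hstack([cv2.resize(t,(480,390)),cv2.resize(s,(344,390))])[:,:800])
```

```text
[573.49481885 104.28788973 201.14461386]
```

View pics/c.png

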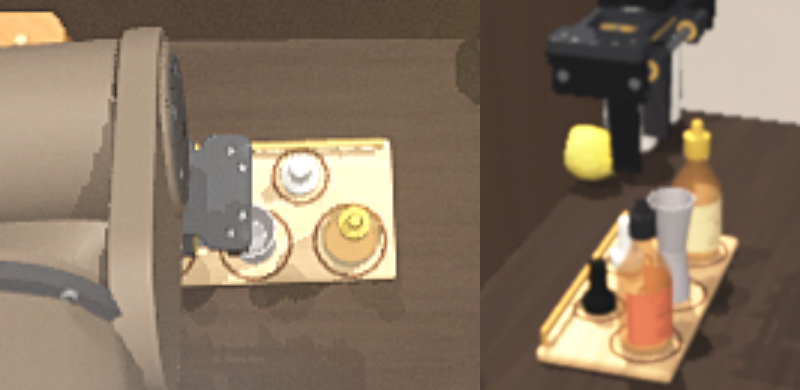

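Request:
carry_out(
  grip=[-0.3,-0.3,-0.3,-0.3,0.6],
  linear=[
    [0.052,0,0],
    [0.052,0,0],
    [0.052,0,0],
    [0,0,0],
    [0,0,0],
  ],
  turn=[0,0,0,0,0],
)

```text
t: 2.75
eef_pos: [574.9, 104.9, 126.9]
tcp_rot: [0.27, 1.57, 0.272]
ft_force: [0.6, 0.2, -0.4]
opening: 0.611
```

Request:
carry_out(
  grip=[1,1,1,1,1],
  linear=[
    [0,0,0],
    [0,0,0],
    [0,0,0],
    [0,0,0],
    [0,0,0],
  ],
  turn=[0,0,0,0,0],
)

```text
t: 3.25
eef_pos: [575.0, 103.9, 126.0]
tcp_rot: [0.415, 1.57, 0.416]
ft_force: [-0.2, 0.6, 3.0]
opening: 0.258
```

Request:
carry_out(
  grip=[1,1,1,1,1],
  linear=[
    [-0.02,0,0],
    [-0.05,0,0],
    [-0.07,0,0],
    [-0.06,0.02,0],
    [0,0.06,-0.003],
  ],
  turn=[0,0,0,0,0],
)

```text
t: 3.75
eef_pos: [574.9, 142.9, 230.3]
tcp_rot: [0.076, 1.564, 0.074]
ft_force: [1.3, 0.8, -2.4]
opening: 0.256
```

Request:
carry_out(
  grip=[1,1,1,1,1],
  linear=[
    [0,0.07,-0.005],
    [0,0.07,-0.005],
    [0,0.07,-0.005],
    [0,0.045,0],
    [0,0.017,0],
  ],
  turn=[0,0,0,0,0],
)

```text
t: 4.25
eef_pos: [565.3, 281.6, 225.9]
tcp_rot: [1.737, 1.571, 1.739]
ft_force: [-0.6, -0.2, -1.5]
opening: 0.255
```

Request:
carry_out(
  grip=[1,1,1,1,1],
  linear=[
    [0,0,0],
    [0.05,0,0],
    [0.06,0,0],
    [0.05,0,0],
    [0,0,0],
  ],
  turn=[0,0,0,0,0],
)

```text
t: 4.75
eef_pos: [564.7, 277.9, 142.9]
tcp_rot: [-2.76, 1.565, -2.761]
ft_force: [-0.5, 0.5, -1.4]
opening: 0.26
```

Request:
carry_out(
  grip=[1,1,1,1,1],
  linear=[
    [0.03,0,0],
    [0.01,0,0],
    [0,0,0],
    [0,0,0],
    [0,0,0],
  ],
  turn=[0,0,0,0,0],
)

```text
t: 5.25
eef_pos: [566.1, 279.8, 126.7]
tcp_rot: [0.402, 1.569, 0.403]
ft_force: [0.1, 0.5, -1.5]
opening: 0.255
```

Request:
carry_out(
  grip=[1,1,1,1,1],
  linear=[
    [0.006,0,0],
    [0.003,0,0],
    [0,0,0],
    [0,0,0],
    [0,0,0],
  ],
  turn=[0,0,0,0,0],
)

```text
t: 5.75
eef_pos: [566.3, 280.1, 121.9]
tcp_rot: [0.367, 1.569, 0.368]
ft_force: [0.3, -0.4, 6.2]
opening: 0.258
```

Request:
carry_out(
  grip=[-0.3,-0.3,-0.3,-0.3,-0.3],
  linear=[
    [0,0,0],
    [0,0,0],
    [0,0,0],
    [-0.03,0,0],
    [-0.08,0,0],
  ],
  turn=[0,0,0,0,0],
)

```text
t: 6.25
eef_pos: [564.4, 279.3, 173.5]
tcp_rot: [-2.803, 1.564, -2.802]
ft_force: [0.5, -0.6, 0.5]
opening: 0.612
```

Request:
carry_out(
  grip=[-0.3,-0.3,-0.3,-0.3,-0.3],
  linear=[
    [-0.09,0,0],
    [0,-0.09,0.004],
    [0,-0.096,0.004],
    [0,-0.096,0.004],
    [0,-0.096,0.004],
  ],
  turn=[0,0,0,0,0],
)

```text
t: 6.75
eef_pos: [573.5, 89.2, 221.1]
tcp_rot: [2.045, 1.571, 2.046]
ft_force: [0.8, -1.2, -0.6]
opening: 0.65
```

Request:
carry_out(
  grip=[-0.3,-0.3,-0.3,-0.3,-0.3],
  linear=[
    [0,-0.096,0.004],
    [0,-0.096,0.004],
    [0,-0.096,0.004],
    [0.08,0,0],
    [0,0,0],
  ],
  turn=[0,0,0,0,0],
)

```text
t: 7.25
eef_pos: [578.0, -54.1, 177.5]
tcp_rot: [2.916, 1.564, 2.914]
ft_force: [-1.4, 0.4, -0.4]
opening: 0.65
```

Run:
```python
from cell import env,cams; from h import *
print(env.state()["eef_pos"])
t=cams.read_camera("top")[130:290,130:340]; s=cams.read_camera("side")[120:360,190:360]
cv2.imwrite("pics/d.png",np.hstack([cv2.resize(t,(500,381)),cv2.resize(s,(270,381))]))
```

```text
[577.95247199 -54.1001623  177.50979723]
```

View pics/d.png

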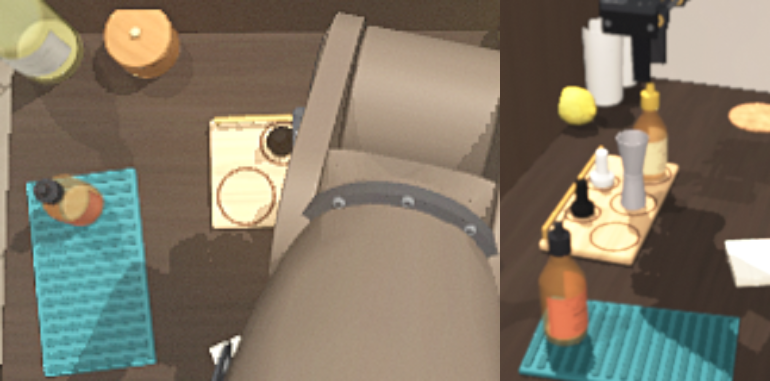

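The black-cap bottle stands upright at the far end of the mat, and the fingers are over the yellow cap.

Request:
carry_out(
  grip=[-0.3,-0.3,-0.3,-0.3,0.6],
  linear=[
    [0.05,0,0],
    [0.05,0,0],
    [0.01,0,0],
    [0,0,0],
    [0,0,0],
  ],
  turn=[0,0,0,0,0],
)

```text
t: 7.85
eef_pos: [580.7, -52.7, 127.7]
tcp_rot: [-0.142, 1.569, -0.14]
ft_force: [0.5, -0.4, -0.3]
opening: 0.605
```

Request:
carry_out(
  grip=[1,1,1,1,1],
  linear=[
    [0,0,0],
    [0,0,0],
    [0,0,0],
    [0,0,0],
    [0,0,0],
  ],
  turn=[0,0,0,0,0],
)

```text
t: 8.35
eef_pos: [580.0, -53.3, 126.3]
tcp_rot: [-0.432, 1.571, -0.431]
ft_force: [0.6, -1.4, 0.4]
opening: 0.253
```

Request:
carry_out(
  grip=[1,1,1,1,1],
  linear=[
    [-0.02,0,0],
    [-0.06,0,0],
    [-0.08,0,0],
    [-0.08,0,0],
    [-0.02,0.03,-0.01],
  ],
  turn=[0,0,0,0,0],
)

```text
t: 8.85
eef_pos: [576.3, -39.1, 260.7]
tcp_rot: [-0.198, 1.564, -0.199]
ft_force: [1.1, 0.0, -2.5]
opening: 0.254
```

Request:
carry_out(
  grip=[1,1,1,1,1],
  linear=[
    [0,0.068,-0.02],
    [0,0.08,-0.021],
    [0,0.08,-0.021],
    [0,0.08,-0.021],
    [0,0.08,-0.021],
  ],
  turn=[0,0,0,0,0],
)

```text
t: 9.35
eef_pos: [521.4, 157.6, 255.8]
tcp_rot: [3.099, 1.57, 3.099]
ft_force: [0.4, -0.1, -2.3]
opening: 0.246
```

Request:
carry_out(
  grip=[1,1,1,1,1],
  linear=[
    [0,0.08,-0.021],
    [0,0.08,-0.02],
    [0,0.05,-0.016],
    [0,0.02,0],
    [0,0,0],
  ],
  turn=[0,0,0,0,0],
)

```text
t: 9.85
eef_pos: [493.7, 271.7, 255.8]
tcp_rot: [-2.842, 1.57, -2.84]
ft_force: [0.1, -0.3, -1.4]
opening: 0.255
```

Request:
carry_out(
  grip=[1,1,1,1,1],
  linear=[
    [0.05,0,0],
    [0.08,0,0],
    [0.08,0,0],
    [0.04,0,0],
    [0,0,0],
  ],
  turn=[0,0,0,0,0],
)

```text
t: 10.35
eef_pos: [493.5, 269.0, 128.5]
tcp_rot: [-2.739, 1.565, -2.74]
ft_force: [0.1, 0.1, -2.3]
opening: 0.252
```

Request:
carry_out(
  grip=[1,1,1,1,1],
  linear=[
    [0.006,0,0],
    [0,0,0],
    [0,0,0],
    [0,0,0],
    [0,0,0],
  ],
  turn=[0,0,0,0,0],
)

```text
t: 10.85
eef_pos: [494.4, 270.9, 128.8]
tcp_rot: [0.442, 1.57, 0.442]
ft_force: [0.4, 0.2, -2.8]
opening: 0.25
```

Request:
carry_out(
  grip=[1,1,1,1,1],
  linear=[
    [0.01,0,0],
    [0.003,0,0],
    [0.001,0,0],
    [0,0,0],
    [0,0,0],
  ],
  turn=[0,0,0,0,0],
)

```text
t: 11.35
eef_pos: [494.8, 271.0, 122.1]
tcp_rot: [0.385, 1.569, 0.385]
ft_force: [-1.5, 0.4, 11.5]
opening: 0.259
```

Request:
carry_out(
  grip=[-0.3,-0.3,-0.3,-0.3,-0.3],
  linear=[
    [0,0,0],
    [0,0,0],
    [0,0,0],
    [-0.03,0,0],
    [-0.08,0,0],
  ],
  turn=[0,0,0,0,0],
)

```text
t: 11.85
eef_pos: [493.0, 270.3, 173.9]
tcp_rot: [-2.766, 1.565, -2.766]
ft_force: [0.0, 0.8, 0.3]
opening: 0.614
```

Request:
carry_out(
  grip=[-0.4,-0.4,-0.4,-0.4,-0.4],
  linear=[
    [-0.08,0,0],
    [0,-0.082,0.0275],
    [0,-0.082,0.0275],
    [0,-0.082,0.0275],
    [0,-0.082,0.0275],
  ],
  turn=[0,0,0,0,0],
)

```text
t: 12.35
eef_pos: [549.6, 105.3, 216.1]
tcp_rot: [0.565, 1.571, 0.566]
ft_force: [0.8, -0.1, -0.2]
opening: 0.699
```

Request:
carry_out(
  grip=[-0.4,-0.4,-0.4,-0.4,-0.4],
  linear=[
    [0,-0.082,0.0275],
    [0,-0.082,0.0275],
    [0.08,0,0],
    [0,0,0],
    [0,0,0],
  ],
  turn=[0,0,0,0,0],
)

```text
t: 12.85
eef_pos: [576.6, 25.2, 176.1]
tcp_rot: [2.975, 1.569, 2.976]
ft_force: [-0.0, -0.2, 1.1]
opening: 0.704
```

Run:
```python
from cell import env,cams; from h import *
print(env.state()["eef_pos"])
t=cams.read_camera("top")[130:290,130:340]; s=cams.read_camera("side")[120:360,190:360]
cs=cams.camera_info("side"); print(np.round((proj(cs,[[577.5,23.5,12],[577.5,23.5,109]])-[190,120])*381/240+[500,0]))
cv2.imwrite("pics/e.png",np.hstack([cv2.resize(t,(500,381)),cv2.resize(s,(270,381))]))
```

```text
[576.60496541  25.16496678 176.10352612]
[[631. 201.]
 [631. 136.]]
```

View pics/e.png

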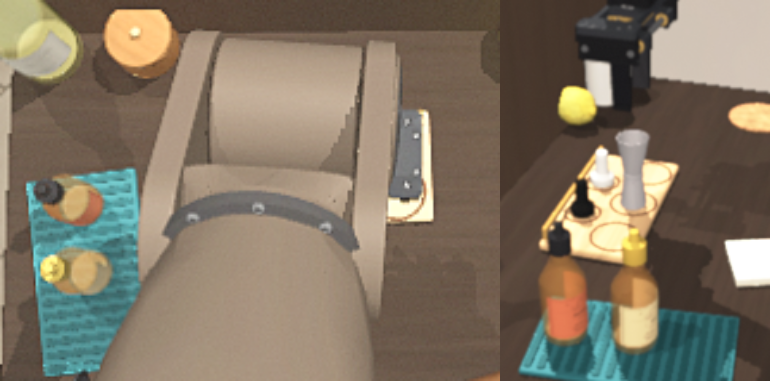

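Both bottles stand on the mat, and the jigger at (632,170) lines up with its predicted column of 631. I'll grip the jigger next.

Request:
carry_out(
  grip=[-0.4,-0.4,-0.4,-0.4,-0.4],
  linear=[
    [0.06,0,0],
    [0.08,0,0],
    [0.08,0,0],
    [0.02,0,0],
    [0,0,0],
  ],
  turn=[0,0,0,0,0],
)

```text
t: 13.45
eef_pos: [576.9, 25.5, 56.2]
tcp_rot: [2.98, 1.57, 2.982]
ft_force: [0.2, 0.8, 0.9]
opening: 0.701
```

Request:
carry_out(
  grip=[0.2,1,1,1,1],
  linear=[
    [0.012,0,0],
    [0,0,0],
    [0,0,0],
    [0,0,0],
    [0,0,0],
  ],
  turn=[0,0,0,0,0],
)

```text
t: 13.95
eef_pos: [577.3, 24.9, 50.9]
tcp_rot: [0.045, 1.569, 0.045]
ft_force: [-0.0, 1.3, 5.5]
opening: 0.376
```

Request:
carry_out(
  grip=[1,1,1,1],
  linear=[
    [0,0,0],
    [0,0,0],
    [0,0,0],
    [0,0,0],
  ],
  turn=[0,0,0,0],
)

```text
t: 14.35
eef_pos: [577.4, 24.9, 50.9]
tcp_rot: [0.043, 1.569, 0.044]
ft_force: [-0.2, 1.2, 6.6]
opening: 0.376
```

Run:
```python
from cell import env,cams; from h import *
s=env.state(); print(s["eef_pos"],s["opening"],s["ft_force"])
s=cams.read_camera("side")[150:270,210:340]
cv2.imwrite("pics/f.png",cv2.resize(s,(650,600),interpolation=cv2.INTER_CUBIC))
```

```text
[577.38267868  24.86156884  50.88181306] 0.3760480143229553 [-0.16598156  1.15921861  6.58078031]
```

View pics/f.png

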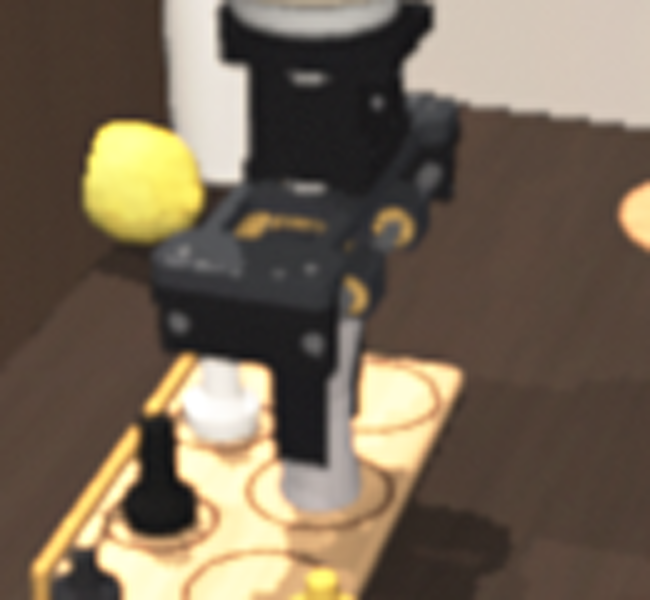

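The fingers hold the jigger upright, apparently on its lower cone. If it slips, lifting will seat it at the waist, so I'll lift slowly.

Request:
carry_out(
  grip=[1,1,1,1,1],
  linear=[
    [-0.01,0,0],
    [-0.015,0,0],
    [-0.015,0,0],
    [0,0,0],
    [0,0,0],
  ],
  turn=[0,0,0,0,0],
)

```text
t: 14.9
eef_pos: [576.9, 24.8, 70.4]
tcp_rot: [0.037, 1.57, 0.037]
ft_force: [-0.2, -0.0, -0.9]
opening: 0.375
```

Run:
```python
from cell import env,cams; from h import *
s=env.state(); print(s["eef_pos"],s["opening"],s["ft_force"])
s=cams.read_camera("side")[150:270,210:340]
cv2.imwrite("pics/g.png",cv2.resize(s,(650,600),interpolation=cv2.INTER_CUBIC))
```

```text
[576.94530021  24.81232027  70.38748121] 0.37455481777557637 [-0.20532768 -0.03540244 -0.93445432]
```

View pics/g.png

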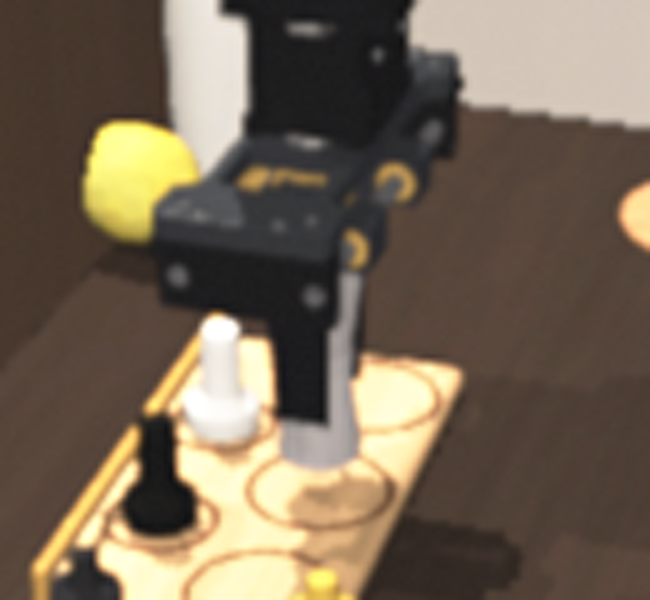

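Request:
carry_out(
  grip=[1,1,1,1,1],
  linear=[
    [-0.06,0,-0.04],
    [-0.06,0.03,-0.06],
    [-0.06,0.05,-0.06],
    [0,0.07,-0.05],
    [0,0.07,-0.05],
  ],
  turn=[0,0,0,0,0],
)

```text
t: 15.45
eef_pos: [445.9, 135.5, 160.9]
tcp_rot: [0.217, 1.569, 0.217]
ft_force: [0.0, 1.1, -1.1]
opening: 0.378
```

Request:
carry_out(
  grip=[1,1,1,1,1],
  linear=[
    [0,0.07,-0.048],
    [0,0.07,0],
    [0,0.07,0],
    [0,0.042,0],
    [0,0,0],
  ],
  turn=[0,0,0,0,0],
)

```text
t: 15.95
eef_pos: [422.5, 262.8, 159.9]
tcp_rot: [1.357, 1.57, 1.36]
ft_force: [0.3, 0.1, -1.3]
opening: 0.381
```

Request:
carry_out(
  grip=[1,1,1,1,1],
  linear=[
    [0.05,0,0],
    [0.07,0,0],
    [0.07,0,0],
    [0.022,0,0],
    [0,0,0],
  ],
  turn=[0,0,0,0,0],
)

```text
t: 16.45
eef_pos: [422.3, 260.0, 53.1]
tcp_rot: [-2.734, 1.568, -2.734]
ft_force: [-0.4, 0.4, -1.1]
opening: 0.379
```

Request:
carry_out(
  grip=[1,1,1],
  linear=[
    [0,0,0],
    [0,0,0],
    [0,0,0],
  ],
  turn=[0,0,0],
)

```text
t: 16.75
eef_pos: [423.3, 260.9, 55.3]
tcp_rot: [0.448, 1.569, 0.449]
ft_force: [-0.5, 0.4, -1.3]
opening: 0.376
```

Contact with the mat is expected at a TCP height of about 47 mm.

Request:
carry_out(
  grip=[1,1,1,1,1],
  linear=[
    [0.01,0,0],
    [0.005,0,0],
    [0.002,0,0],
    [0,0,0],
    [0,0,0],
  ],
  turn=[0,0,0,0,0],
)

```text
t: 17.25
eef_pos: [423.4, 261.1, 46.8]
tcp_rot: [0.434, 1.568, 0.435]
ft_force: [-2.0, -0.6, 17.8]
opening: 0.377
```

Request:
carry_out(
  grip=[-0.4,-0.4,-0.4,-0.4,-0.4],
  linear=[
    [-0.001,0,0],
    [0,0,0],
    [0,0,0],
    [0,0,0],
    [-0.03,0,0],
  ],
  turn=[0,0,0,0,0],
)

```text
t: 17.75
eef_pos: [422.1, 260.4, 60.0]
tcp_rot: [-2.752, 1.568, -2.751]
ft_force: [0.6, -0.2, 0.5]
opening: 0.688
```

Request:
carry_out(
  grip=[-0.4,-0.4,-0.4,-0.4,-0.4],
  linear=[
    [-0.08,0,0],
    [-0.09,0,0],
    [-0.09,0,0],
    [0,-0.08,0.05],
    [0,-0.08,0.05],
  ],
  turn=[0,0,0,0,0],
)

```text
t: 18.25
eef_pos: [473.3, 180.7, 192.6]
tcp_rot: [0.253, 1.568, 0.257]
ft_force: [0.2, 0.3, -0.4]
opening: 0.7
```

Run:
```python
from cell import env,cams; from h import *
s=env.state(); print(s["eef_pos"],s["opening"],s["ft_force"])
c=cams.camera_info("top"); cs=cams.camera_info("side")
t=cams.read_camera("top"); s=cams.read_camera("side")
cv2.imwrite("pics/top1.png",t)
for z in (12,30,60): print(z,np.round((proj(cs,[[635.1,-14.5,z],[632.8,65.4,z]])-[190,120])*5).tolist(), np.round(proj(c,[[635.1,-14.5,z]]),1).tolist())
a=s[150:340,210:360]; b=t[160:300,130:340]
cv2.imwrite("pics/h.png",np.hstack([cv2.resize(a,(355,450)),cv2.resize(b,(440,293))[:0].reshape(0,440,3) if 0 else cv2.copyMakeBorder(cv2.resize(b,(440,293)),0,157,0,0,cv2.BORDER_CONSTANT)]))
```

```text
[473.34945258 180.65587728 192.64399462] 0.6995202842712032 [ 0.2201476   0.25720995 -0.36498135]
12 [[317.0, 569.0], [254.0, 664.0]] [[279.7, 188.4]]
30 [[316.0, 533.0], [252.0, 627.0]] [[279.7, 187.2]]
60 [[314.0, 472.0], [249.0, 563.0]] [[279.6, 185.0]]
```

View pics/h.png

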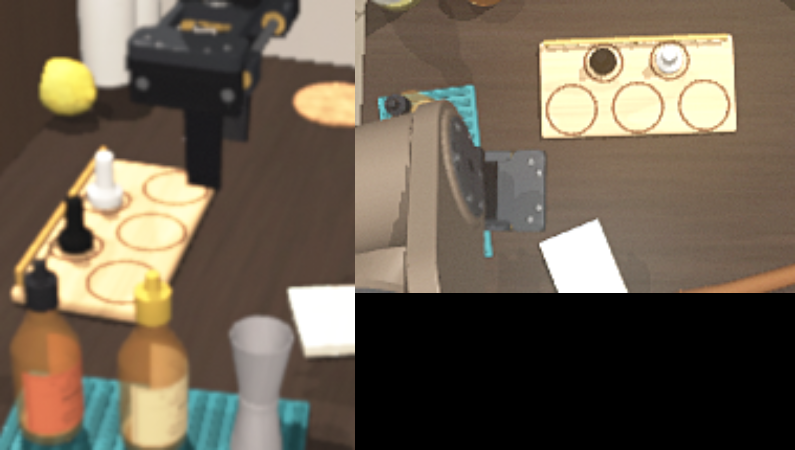

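All three stand on the mat. The silver stopper measures about (632.5, -14.5).

Request:
carry_out(
  grip=[-0.4,-0.4,-0.4,-0.4,-0.4],
  linear=[
    [0,-0.065,0.053],
    [0,-0.065,0.053],
    [0,-0.065,0.053],
    [0,-0.065,0.053],
    [0,-0.065,0.053],
  ],
  turn=[0,0,0,0,0],
)

```text
t: 18.85
eef_pos: [606.1, 17.4, 190.8]
tcp_rot: [2.744, 1.57, 2.745]
ft_force: [1.2, -0.6, -0.3]
opening: 0.703
```

Request:
carry_out(
  grip=[-0.4,-0.4,-0.4,-0.4,-0.4],
  linear=[
    [0,-0.065,0.053],
    [0.06,0,0],
    [0.08,0,0],
    [0,0,0],
    [0,0,0],
  ],
  turn=[0,0,0,0,0],
)

```text
t: 19.35
eef_pos: [631.8, -13.7, 121.3]
tcp_rot: [2.905, 1.569, 2.906]
ft_force: [0.0, 0.6, 0.5]
opening: 0.699
```

Request:
carry_out(
  grip=[-0.4,-0.4],
  linear=[
    [0,0,0],
    [0,0,0],
  ],
  turn=[0,0],
)

```text
t: 19.55
eef_pos: [632.6, -13.9, 123.0]
tcp_rot: [-0.092, 1.568, -0.091]
ft_force: [0.3, -0.1, 0.9]
opening: 0.7
```

Request:
carry_out(
  grip=[-0.4,-0.4,-0.4,-0.4,-0.4],
  linear=[
    [0.06,0,0],
    [0.07,0,0],
    [0.022,0,0],
    [0,0,0],
    [0,0,0],
  ],
  turn=[0,0,0,0,0],
)

```text
t: 20.05
eef_pos: [632.7, -14.1, 46.6]
tcp_rot: [-0.071, 1.569, -0.071]
ft_force: [1.1, -0.1, -0.3]
opening: 0.696
```

Request:
carry_out(
  grip=[0.3,1,1,1,1],
  linear=[
    [0,0,0],
    [0,0,0],
    [0,0,0],
    [0,0,0],
    [0,0,0],
  ],
  turn=[0,0,0,0,0],
)

```text
t: 20.55
eef_pos: [632.0, -14.1, 45.3]
tcp_rot: [0.141, 1.571, 0.142]
ft_force: [-0.5, -0.4, 0.4]
opening: 0.336
```

Request:
carry_out(
  grip=[1,1,1],
  linear=[
    [0,0,0],
    [0,0,0],
    [0,0,0],
  ],
  turn=[0,0,0],
)

```text
t: 20.85
eef_pos: [631.9, -14.1, 45.1]
tcp_rot: [2.205, 1.571, 2.206]
ft_force: [-0.4, 0.0, -0.2]
opening: 0.179
```

Request:
carry_out(
  grip=[1,1,1,1,1],
  linear=[
    [0,0,0],
    [0,0,0],
    [0,0,0],
    [-0.01,0,0],
    [-0.02,0,0],
  ],
  turn=[0,0,0,0,0],
)

```text
t: 21.35
eef_pos: [631.6, -14.1, 60.1]
tcp_rot: [2.945, 1.57, 2.946]
ft_force: [-0.7, -0.2, -0.2]
opening: 0.176
```

Run:
```python
from cell import env,cams; from h import *
s=env.state(); print(s["eef_pos"],s["opening"],s["ft_force"])
s=cams.read_camera("side")[130:270,190:340]
cv2.imwrite("pics/i.png",cv2.resize(s,(600,560),interpolation=cv2.INTER_CUBIC))
```

```text
[631.60329395 -14.10361774  60.07382789] 0.17615604374990407 [-0.685729   -0.201278   -0.22347554]
```

View pics/i.png

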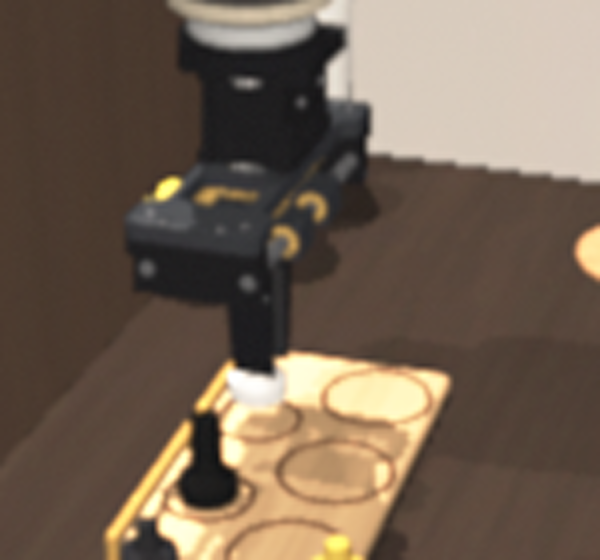

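The stopper is lifted cleanly, so it goes to the coaster.

Request:
carry_out(
  grip=[1,1,1,1,1],
  linear=[
    [-0.07,0,0],
    [-0.07,0,0],
    [0,-0.064,-0.036],
    [0,-0.064,-0.036],
    [0,-0.064,-0.036],
  ],
  turn=[0,0,0,0,0],
)

```text
t: 21.9
eef_pos: [577.4, -111.0, 131.1]
tcp_rot: [-0.279, 1.569, -0.278]
ft_force: [0.3, -1.0, -1.6]
opening: 0.176
```

Request:
carry_out(
  grip=[1,1,1,1,1],
  linear=[
    [0,-0.064,-0.036],
    [0,-0.064,-0.036],
    [0,-0.064,-0.036],
    [0,-0.064,-0.036],
    [0,-0.064,-0.036],
  ],
  turn=[0,0,0,0,0],
)

```text
t: 22.4
eef_pos: [487.3, -271.5, 130.8]
tcp_rot: [-0.558, 1.57, -0.557]
ft_force: [0.7, 0.1, 0.5]
opening: 0.176
```

Request:
carry_out(
  grip=[1,1,1,1,1],
  linear=[
    [0,-0.062,-0.036],
    [0,0,0],
    [0.06,0,0],
    [0.06,0,0],
    [0,0,0],
  ],
  turn=[0,0,0,0,0],
)

```text
t: 22.9
eef_pos: [469.1, -300.0, 67.8]
tcp_rot: [2.425, 1.566, 2.426]
ft_force: [-0.5, -0.8, 1.0]
opening: 0.176
```

Request:
carry_out(
  grip=[1,1,1],
  linear=[
    [0,0,0],
    [0,0,0],
    [0,0,0],
  ],
  turn=[0,0,0],
)

```text
t: 23.2
eef_pos: [470.7, -301.4, 71.5]
tcp_rot: [-0.639, 1.569, -0.638]
ft_force: [-0.0, -0.3, -0.0]
opening: 0.175
```

Request:
carry_out(
  grip=[1,1,1,1,1],
  linear=[
    [0.04,0,0],
    [0.02,0,0],
    [0.006,0,0],
    [0,0,0],
    [0,0,0],
  ],
  turn=[0,0,0,0,0],
)

```text
t: 23.7
eef_pos: [470.0, -301.0, 38.0]
tcp_rot: [1.895, 1.571, 1.895]
ft_force: [-1.0, 2.1, 5.9]
opening: 0.178
```

Run:
```python
from cell import env,cams; from h import *
print(env.state()["eef_pos"],env.state()["ft_force"])
s=cams.read_camera("side"); c=cams.camera_info("side"); H=cv2.cvtColor(s,cv2.COLOR_BGR2HSV)
m=np.zeros(s.shape[:2],bool); m[170:215,320:385]=1; m&=(H[...,2]>150)&(H[...,1]>60)
Q=plane(c,big(m)+0.0,5)[:,:2].astype(np.float32); print(cv2.minAreaRect(Q))
cv2.imwrite("pics/j.png",cv2.resize(s[120:230,300:400],(500,550),interpolation=cv2.INTER_CUBIC))
```

```text
[ 470.04743847 -301.00220572   37.98517065] [-1.04610028  2.1377706   5.92620405]
((467.951171875, -296.34625244140625), (98.12418365478516, 100.20977783203125), 17.96426773071289)
```

View pics/j.png

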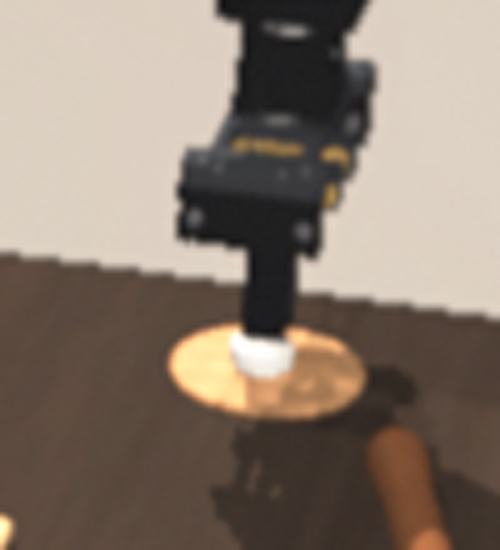

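The stopper is pressed onto the middle of the coaster, with its foot at (263,368) against the coaster centre at (268,370). I'll release it, then fetch the jigger.

Request:
carry_out(
  grip=[-0.4,-0.4,-0.4,-0.4,-0.4],
  linear=[
    [0,0,0],
    [0,0,0],
    [0,0,0],
    [0,0,0],
    [-0.03,0,0],
  ],
  turn=[0,0,0,0,0],
)

```text
t: 24.25
eef_pos: [469.5, -300.8, 51.0]
tcp_rot: [2.421, 1.568, 2.421]
ft_force: [0.3, 0.8, 0.5]
opening: 0.54
```

Request:
carry_out(
  grip=[-0.4,-0.4,-0.4,-0.4,-0.4],
  linear=[
    [-0.08,0,0],
    [-0.09,0,0],
    [-0.09,0,0],
    [0,0,0],
    [0,0,0],
  ],
  turn=[0,0,0,0,0],
)

```text
t: 24.75
eef_pos: [470.2, -301.3, 182.8]
tcp_rot: [-0.645, 1.569, -0.645]
ft_force: [-0.1, -0.0, -0.4]
opening: 0.702
```

Run:
```python
from cell import env,cams; from h import *
print(env.state()["eef_pos"],env.state()["opening"])
s=cams.read_camera("side"); t=cams.read_camera("top")
a=cv2.resize(s[160:230,310:400],(360,280)); b=cv2.resize(t[225:285,360:430],(320,280))
cv2.imwrite("pics/k.png",np.hstack([a,b]))
c=cams.camera_info("side");p=proj(c,[[470,-301,5],[470,-301,53]]);print((p-[310,160])*4)
```

```text
[ 470.16718552 -301.27589056  182.81621459] 0.7015397928812972
[[168.24579201 129.42196564]
 [173.31430379  61.56292002]]
```

View pics/k.png

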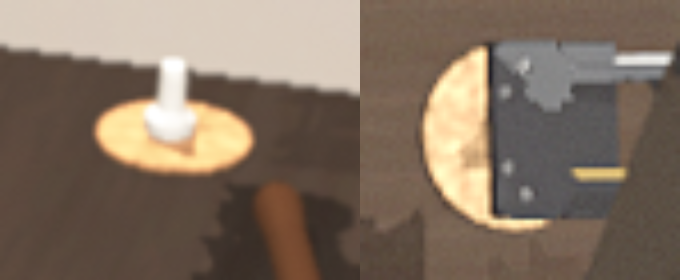

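The stopper stands upright in the middle of the coaster, at (172,120) in the left crop. Next I'll return the jigger.

Request:
carry_out(
  grip=[-0.4,-0.4,-0.4,-0.4,-0.4],
  linear=[
    [0,0.0937,-0.0078],
    [0,0.0937,-0.0078],
    [0,0.0937,-0.0078],
    [0,0.0937,-0.0078],
    [0,0.0937,-0.0078],
  ],
  turn=[0,0,0,0,0],
)

```text
t: 25.35
eef_pos: [449.5, -65.2, 180.8]
tcp_rot: [2.811, 1.568, 2.811]
ft_force: [0.5, -0.2, -0.2]
opening: 0.7
```

Request:
carry_out(
  grip=[-0.4,-0.4,-0.4,-0.4,-0.4],
  linear=[
    [0,0.0937,-0.0078],
    [0,0.0937,-0.0078],
    [0,0.0937,-0.0078],
    [0,0.0937,-0.0078],
    [0,0.0937,-0.0078],
  ],
  turn=[0,0,0,0,0],
)

```text
t: 25.85
eef_pos: [429.9, 169.0, 180.9]
tcp_rot: [-2.945, 1.568, -2.945]
ft_force: [1.5, -0.6, 0.1]
opening: 0.7
```

Request:
carry_out(
  grip=[-0.4,-0.4,-0.4,-0.4,-0.4],
  linear=[
    [0,0.0937,-0.0078],
    [0,0.0937,-0.0078],
    [0,0,0],
    [0,0,0],
    [0,0,0],
  ],
  turn=[0,0,0,0,0],
)

```text
t: 26.35
eef_pos: [422.7, 260.1, 181.3]
tcp_rot: [-2.704, 1.569, -2.704]
ft_force: [-0.6, 0.3, -0.4]
opening: 0.697
```

Request:
carry_out(
  grip=[-0.4,-0.4,-0.4,-0.4,-0.4],
  linear=[
    [0.07,0,0],
    [0.08,0,0],
    [0.08,0,0],
    [0.039,0,0],
    [0,0,0],
  ],
  turn=[0,0,0,0,0],
)

```text
t: 26.85
eef_pos: [422.2, 259.1, 45.3]
tcp_rot: [-2.73, 1.566, -2.732]
ft_force: [-0.4, -0.3, 0.1]
opening: 0.701
```

Request:
carry_out(
  grip=[0,1,1,1,1],
  linear=[
    [0,0,0],
    [0,0,0],
    [0,0,0],
    [0,0,0],
    [0,0,0],
  ],
  turn=[0,0,0,0,0],
)

```text
t: 27.35
eef_pos: [423.4, 261.1, 48.4]
tcp_rot: [0.472, 1.569, 0.473]
ft_force: [-0.6, -0.2, 7.3]
opening: 0.373
```

Request:
carry_out(
  grip=[1,1,1],
  linear=[
    [0,0,0],
    [0,0,0],
    [0,0,0],
  ],
  turn=[0,0,0],
)

```text
t: 27.65
eef_pos: [423.3, 261.2, 48.4]
tcp_rot: [0.443, 1.569, 0.444]
ft_force: [0.2, -1.3, 7.8]
opening: 0.379
```

Request:
carry_out(
  grip=[1,1,1,1,1],
  linear=[
    [-0.02,0,0],
    [-0.06,0,0],
    [-0.08,0,0],
    [-0.06,-0.03,0],
    [0,-0.06,0],
  ],
  turn=[0,0,0,0,0],
)

```text
t: 28.15
eef_pos: [424.2, 217.0, 161.6]
tcp_rot: [0.361, 1.564, 0.363]
ft_force: [0.4, -0.7, -1.7]
opening: 0.376
```

Request:
carry_out(
  grip=[1,1,1,1,1],
  linear=[
    [0,-0.08,0.01],
    [0,-0.08,0.03],
    [0,-0.07,0.06],
    [0,-0.07,0.06],
    [0,-0.06,0.06],
  ],
  turn=[0,0,0,0,0],
)

```text
t: 28.65
eef_pos: [533.9, 34.1, 158.4]
tcp_rot: [0.023, 1.57, 0.023]
ft_force: [0.3, 0.6, -1.1]
opening: 0.378
```

Request:
carry_out(
  grip=[1,1,1,1,1],
  linear=[
    [0,-0.023,0.06],
    [0,0,0.028],
    [0,0,0],
    [0.06,0,0],
    [0.07,0,0],
  ],
  turn=[0,0,0,0,0],
)

```text
t: 29.15
eef_pos: [576.8, 25.0, 93.4]
tcp_rot: [-0.032, 1.568, -0.031]
ft_force: [0.9, -0.3, -1.6]
opening: 0.377
```

Request:
carry_out(
  grip=[1,1,1,1,1],
  linear=[
    [0.06,0,0],
    [0,0,0],
    [0,0,0],
    [0,0,0],
    [0,0,0],
  ],
  turn=[0,0,0,0,0],
)

```text
t: 29.65
eef_pos: [577.7, 24.6, 64.3]
tcp_rot: [-0.021, 1.568, -0.02]
ft_force: [0.5, 0.3, -1.2]
opening: 0.377
```

Request:
carry_out(
  grip=[1,1,1,1,1],
  linear=[
    [0.014,0,0],
    [0.006,0,0],
    [0.005,0,0],
    [0,0,0],
    [0,0,0],
  ],
  turn=[0,0,0,0,0],
)

```text
t: 30.15
eef_pos: [578.4, 24.5, 52.2]
tcp_rot: [-0.059, 1.567, -0.059]
ft_force: [-2.4, 0.2, 20.8]
opening: 0.376
```

Request:
carry_out(
  grip=[-0.4,-0.4,-0.4,-0.4,-0.4],
  linear=[
    [-0.002,0,0],
    [0,0,0],
    [0,0,0],
    [0,0,0],
    [-0.03,0,0],
  ],
  turn=[0,0,0,0,0],
)

```text
t: 30.65
eef_pos: [576.2, 24.6, 64.6]
tcp_rot: [3.043, 1.567, 3.043]
ft_force: [-0.2, 0.0, 0.8]
opening: 0.69
```

Request:
carry_out(
  grip=[-0.4,-0.4,-0.4,-0.3,-0.3],
  linear=[
    [-0.09,0,0],
    [-0.1,0,0],
    [-0.1,0,0],
    [-0.02,0,0],
    [0,0.082,-0.0275],
  ],
  turn=[0,0,0,0,0],
)

```text
t: 31.15
eef_pos: [565.1, 63.2, 222.9]
tcp_rot: [-0.117, 1.566, -0.12]
ft_force: [0.3, 1.4, -0.6]
opening: 0.658
```

Request:
carry_out(
  grip=[-0.3,-0.3,-0.3,-0.3,-0.3],
  linear=[
    [0,0.082,-0.0275],
    [0,0.082,-0.0275],
    [0,0.082,-0.0275],
    [0,0.082,-0.0275],
    [0,0.082,-0.0275],
  ],
  turn=[0,0,0,0,0],
)

```text
t: 31.65
eef_pos: [493.5, 271.9, 220.3]
tcp_rot: [-2.825, 1.57, -2.825]
ft_force: [-0.1, -0.2, -0.2]
opening: 0.648
```

Request:
carry_out(
  grip=[-0.3,-0.3,-0.3],
  linear=[
    [0,0,0],
    [0,0,0],
    [0,0,0],
  ],
  turn=[0,0,0],
)

```text
t: 31.95
eef_pos: [494.7, 269.7, 220.6]
tcp_rot: [-2.595, 1.57, -2.595]
ft_force: [-0.1, -0.0, 0.1]
opening: 0.653
```

Down to 122.5 mm and grip the yellow cap.

Request:
carry_out(
  grip=[-0.3,-0.3,-0.3,-0.3,-0.3],
  linear=[
    [0.07,0,0],
    [0.08,0.001,0],
    [0.042,0.001,0],
    [0,0,0],
    [0,0,0],
  ],
  turn=[0,0,0,0,0],
)

```text
t: 32.45
eef_pos: [495.2, 270.7, 125.5]
tcp_rot: [-2.845, 1.571, -2.846]
ft_force: [0.1, -0.3, -0.4]
opening: 0.65
```

Request:
carry_out(
  grip=[0.2,1,1,1,1],
  linear=[
    [0,0,0],
    [0,0,0],
    [0,0,0],
    [0,0,0],
    [0,0,0],
  ],
  turn=[0,0,0,0,0],
)

```text
t: 32.95
eef_pos: [494.5, 271.6, 125.4]
tcp_rot: [0.451, 1.57, 0.452]
ft_force: [0.2, 0.8, -0.4]
opening: 0.284
```

Request:
carry_out(
  grip=[1,1],
  linear=[
    [0,0,0],
    [0,0,0],
  ],
  turn=[0,0],
)

```text
t: 33.15
eef_pos: [494.5, 271.5, 125.2]
tcp_rot: [-0.202, 1.571, -0.201]
ft_force: [-0.2, -0.9, 0.9]
opening: 0.235
```

Request:
carry_out(
  grip=[1,1,1,1,1],
  linear=[
    [-0.01,0,0],
    [-0.02,0,0],
    [-0.03,0,0],
    [-0.04,0,0],
    [0,0,0],
  ],
  turn=[0,0,0,0,0],
)

```text
t: 33.65
eef_pos: [495.3, 271.9, 177.8]
tcp_rot: [0.412, 1.567, 0.413]
ft_force: [0.1, -0.3, -2.4]
opening: 0.232
```

Request:
carry_out(
  grip=[1,1,1,1,1],
  linear=[
    [-0.05,0,0],
    [-0.06,0,0],
    [-0.05,0,0],
    [0,-0.03,0.01],
    [0,-0.06,0.016],
  ],
  turn=[0,0,0,0,0],
)

```text
t: 34.15
eef_pos: [507.2, 226.6, 254.5]
tcp_rot: [0.855, 1.57, 0.858]
ft_force: [0.5, -1.2, -1.7]
opening: 0.23
```

Request:
carry_out(
  grip=[1,1,1,1,1],
  linear=[
    [0,-0.07,0.018],
    [0,-0.075,0.02],
    [0,-0.075,0.02],
    [0,-0.075,0.02],
    [0,-0.075,0.02],
  ],
  turn=[0,0,0,0,0],
)

```text
t: 34.65
eef_pos: [556.3, 39.3, 253.5]
tcp_rot: [3.087, 1.569, 3.088]
ft_force: [0.2, 1.5, -1.8]
opening: 0.231
```

Request:
carry_out(
  grip=[1,1,1,1,1],
  linear=[
    [0,-0.075,0.02],
    [0,-0.065,0.02],
    [0,-0.05,0.007],
    [0,0,0],
    [0,0,0],
  ],
  turn=[0,0,0,0,0],
)

```text
t: 35.15
eef_pos: [579.5, -54.2, 253.7]
tcp_rot: [2.829, 1.569, 2.828]
ft_force: [-0.5, 1.2, -2.2]
opening: 0.229
```

Request:
carry_out(
  grip=[1,1,1,1,1],
  linear=[
    [0.05,0,0],
    [0.07,0,0],
    [0.07,0,0],
    [0.03,0,0],
    [0,0,0],
  ],
  turn=[0,0,0,0,0],
)

```text
t: 35.65
eef_pos: [578.7, -52.3, 142.6]
tcp_rot: [2.899, 1.566, 2.9]
ft_force: [-0.4, 0.1, -1.6]
opening: 0.23
```

Request:
carry_out(
  grip=[1,1,1],
  linear=[
    [0,0,0],
    [0,0,0],
    [0,0,0],
  ],
  turn=[0,0,0],
)

```text
t: 35.95
eef_pos: [580.5, -53.3, 146.2]
tcp_rot: [-0.159, 1.569, -0.158]
ft_force: [0.1, 0.5, -1.9]
opening: 0.235
```

Request:
carry_out(
  grip=[1,1,1,1,1],
  linear=[
    [0.02,0,0],
    [0.01,0,0],
    [0.005,0,0],
    [0,0,0],
    [0,0,0],
  ],
  turn=[0,0,0,0,0],
)

```text
t: 36.45
eef_pos: [580.9, -53.7, 129.1]
tcp_rot: [-0.184, 1.568, -0.184]
ft_force: [-2.9, 0.6, 16.4]
opening: 0.235
```

Request:
carry_out(
  grip=[-0.3,-0.3,-0.3,-0.3,-0.3],
  linear=[
    [-0.002,0,0],
    [0,0,0],
    [0,0,0],
    [-0.02,0,0],
    [-0.08,0,0],
  ],
  turn=[0,0,0,0,0],
)

```text
t: 36.95
eef_pos: [578.7, -53.2, 176.4]
tcp_rot: [2.92, 1.564, 2.92]
ft_force: [1.0, -0.1, 1.3]
opening: 0.597
```

Request:
carry_out(
  grip=[-0.3,-0.3,-0.3,-0.3,-0.3],
  linear=[
    [-0.09,0,0],
    [0,0.0955,-0.004],
    [0,0.0955,-0.004],
    [0,0.0955,-0.004],
    [0,0.0955,-0.004],
  ],
  turn=[0,0,0,0,0],
)

```text
t: 37.45
eef_pos: [571.7, 139.3, 224.4]
tcp_rot: [0.245, 1.57, 0.246]
ft_force: [0.3, 0.0, 1.2]
opening: 0.648
```

Request:
carry_out(
  grip=[-0.3,-0.3,-0.3,-0.3,-0.3],
  linear=[
    [0,0.0955,-0.004],
    [0,0.0955,-0.004],
    [0,0.0955,-0.004],
    [0,0,0],
    [0,0,0],
  ],
  turn=[0,0,0,0,0],
)

```text
t: 37.95
eef_pos: [565.5, 281.6, 223.8]
tcp_rot: [-2.188, 1.571, -2.185]
ft_force: [-0.5, -0.9, 1.0]
opening: 0.655
```

Request:
carry_out(
  grip=[-0.3,-0.3],
  linear=[
    [0,0,0],
    [0,0,0],
  ],
  turn=[0,0],
)

```text
t: 38.15
eef_pos: [566.3, 279.5, 223.9]
tcp_rot: [-0.218, 1.571, -0.219]
ft_force: [-0.5, 0.1, 0.3]
opening: 0.653
```

Request:
carry_out(
  grip=[-0.3,-0.3,-0.3,-0.3,-0.3],
  linear=[
    [0.07,0,0],
    [0.08,0,0],
    [0.054,0,0],
    [0,0,0],
    [0,0,0],
  ],
  turn=[0,0,0,0,0],
)

```text
t: 38.65
eef_pos: [566.6, 280.1, 122.4]
tcp_rot: [0.486, 1.571, 0.485]
ft_force: [1.0, 1.0, 0.9]
opening: 0.65
```

Request:
carry_out(
  grip=[0.2,1,1,1,1],
  linear=[
    [0,0,0],
    [0,0,0],
    [0,0,0],
    [0,0,0],
    [0,0,0],
  ],
  turn=[0,0,0,0,0],
)

```text
t: 39.15
eef_pos: [566.0, 280.8, 122.0]
tcp_rot: [0.496, 1.57, 0.496]
ft_force: [0.0, 0.2, 0.2]
opening: 0.284
```

Request:
carry_out(
  grip=[1,1],
  linear=[
    [0,0,0],
    [0,0,0],
  ],
  turn=[0,0],
)

```text
t: 39.35
eef_pos: [566.0, 280.8, 121.8]
tcp_rot: [0.232, 1.571, 0.233]
ft_force: [-1.0, -0.6, 2.5]
opening: 0.257
```

Request:
carry_out(
  grip=[1,1,1,1,1],
  linear=[
    [-0.02,0,0],
    [-0.05,0,0],
    [-0.07,0,0],
    [-0.06,-0.02,0],
    [0,-0.06,0.003],
  ],
  turn=[0,0,0,0,0],
)

```text
t: 39.85
eef_pos: [568.5, 242.4, 226.3]
tcp_rot: [0.373, 1.564, 0.376]
ft_force: [1.1, -1.0, -1.5]
opening: 0.258
```

Request:
carry_out(
  grip=[1,1,1,1,1],
  linear=[
    [0,-0.07,0.005],
    [0,-0.07,0.005],
    [0,-0.07,0.005],
    [0,-0.047,0],
    [0,-0.017,0],
  ],
  turn=[0,0,0,0,0],
)

```text
t: 40.35
eef_pos: [575.1, 101.8, 222.1]
tcp_rot: [-0.482, 1.571, -0.483]
ft_force: [-0.6, 0.1, -2.5]
opening: 0.261
```

Request:
carry_out(
  grip=[1,1,1,1,1],
  linear=[
    [0,0,0],
    [0.05,0,0],
    [0.06,0,0],
    [0.05,0,0],
    [0,0,0],
  ],
  turn=[0,0,0,0,0],
)

```text
t: 40.85
eef_pos: [573.6, 104.9, 139.0]
tcp_rot: [-3.13, 1.566, -3.129]
ft_force: [-0.3, -0.2, -1.5]
opening: 0.258
```

Request:
carry_out(
  grip=[1,1,1,1],
  linear=[
    [0,0,0],
    [0,0,0],
    [0,0,0],
    [0,0,0],
  ],
  turn=[0,0,0,0],
)

```text
t: 41.25
eef_pos: [575.4, 103.9, 142.6]
tcp_rot: [0.132, 1.569, 0.132]
ft_force: [0.7, 0.2, -1.8]
opening: 0.262
```

Contact is expected at 125.8 mm.

Request:
carry_out(
  grip=[1,1,1,1,1],
  linear=[
    [0.02,0,0],
    [0.01,0,0],
    [0.004,0,0],
    [0,0,0],
    [0,0,0],
  ],
  turn=[0,0,0,0,0],
)

```text
t: 41.75
eef_pos: [575.8, 103.7, 125.7]
tcp_rot: [0.011, 1.568, 0.011]
ft_force: [-1.6, -0.3, 13.9]
opening: 0.256
```

Now I'll release it, rise, and back away to the left for a clear look.

Request:
carry_out(
  grip=[-0.3,-0.3,-0.3,-0.3,-0.3],
  linear=[
    [-0.002,0,0],
    [0,0,0],
    [0,0,0],
    [-0.02,0,0],
    [-0.08,0,0],
  ],
  turn=[0,0,0,0,0],
)

```text
t: 42.25
eef_pos: [573.6, 103.6, 173.4]
tcp_rot: [-3.093, 1.564, -3.092]
ft_force: [0.8, 0.2, 0.8]
opening: 0.617
```

Request:
carry_out(
  grip=[-0.3,-0.3,-0.3,-0.3,-0.3],
  linear=[
    [-0.1,0,0],
    [0,0.07,-0.07],
    [0,0.07,-0.07],
    [0,0.07,-0.07],
    [0,0.07,-0.07],
  ],
  turn=[0,0,0,0,0],
)

```text
t: 42.75
eef_pos: [433.5, 244.6, 226.3]
tcp_rot: [0.494, 1.57, 0.494]
ft_force: [1.3, 1.1, 0.6]
opening: 0.651
```

Request:
carry_out(
  grip=[-0.3,-0.3,-0.3,-0.3],
  linear=[
    [0,0.07,-0.05],
    [0,0,0],
    [0,0,0],
    [0,0,0],
  ],
  turn=[0,0,0,0],
)

```text
t: 43.15
eef_pos: [410.6, 278.2, 225.9]
tcp_rot: [0.214, 1.57, 0.214]
ft_force: [0.4, -0.8, -0.4]
opening: 0.649
```

Run:
```python
from cell import env,cams; from h import *
print(env.state()["eef_pos"])
t=cams.read_camera("top"); s=cams.read_camera("side"); t0=cv2.imread("pics/top0.png"); s0=cv2.imread("pics/side0.png")
f=lambda a:cv2.resize(a[165:240,205:325],(400,250),interpolation=cv2.INTER_CUBIC)
g=lambda a:cv2.resize(a[150:290,205:405],(400,280),interpolation=cv2.INTER_CUBIC)
cv2.imwrite("pics/z.png",np.vstack([np.hstack([f(t0),f(t)]),np.hstack([g(s0),g(s)])]))
```

```text
[410.56649289 278.18716782 225.85786998]
```

View pics/z.png

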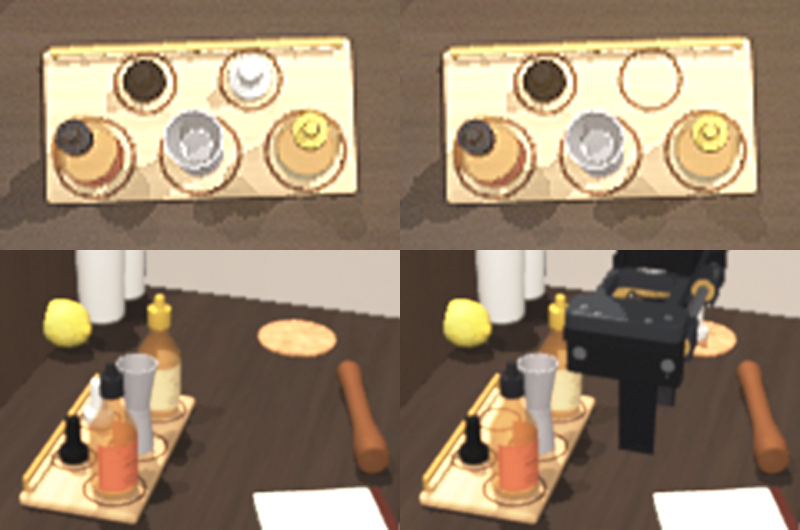

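The before and after crops match to about a pixel (around 2 mm): both bottles, the jigger and the black stopper are upright where they started, and the silver stopper is out. I'll hand in.

```bash
python3 -c "
from cell import env
print(env.job_done())"
```

```text
the job is handed in; nothing more can be done
None
```

I moved both bottles and the jigger to the bar mat and stood the silver stopper in the middle of the cork coaster. I then put all three back in their own caddy rings and handed the job in at about 43 s of the 128 s allowed. No verdict was reported.

**Last checks:**
- **Caddy:** the before and after pictures match to about a pixel (around 2 mm). Both bottles and the jigger are upright in their rings, the black stopper is unmoved, and nothing tipped over.
- **Coaster:** the stopper was let go at (470, -301) mm. The coaster centre measured (469, -301) from the top camera and (468, -296) from the side camera. They disagree by about 5 mm, but both are well inside the 15 mm limit. The stopper looked upright and central right after release. The final pictures did not show it clearly, because the gripper partly blocked the side view.
- **Gripper:** it was clear of everything at hand-in.

**Differences from plan:** the jigger was gripped at about 36 mm opening, on its cone rather than the 27 mm waist, and it held without slipping. Setting things down gave contact forces of up to about 21 N.

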